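Close the tempering machine's filling port with its keyed stopper

ROBOT

A 7-joint arm with a two-finger parallel gripper is mounted at the origin on the work surface. World frame = base frame: x ahead of the robot, y to its left, z up, the work surface at z = 0. Lengths are in mm, angles in rad, forces in N, time in s.
With the tool pointing down it reaches from about 400 to 850 mm from the base axis. Payload 6.9 kg.
Tool frame: the origin (TCP) lies at the very end of the fingers, on their centre line; the grasp point (between the pads) lies 19 mm behind it (ctrl.pinch_z is the distance from the TCP to the grasp point, in mm); x points along the fingers, z is the direction in which the jaws open and shut, and the axes are right-handed (so a half turn about x gives the same grasp; the last joint's range is limited). The gripper opens to 85 mm and grips with 20 to 120 N. Pads are 22 mm wide; open, the fingers measure 114 mm over their backs; the gripper's body (76 mm by 85 mm) begins 54 mm behind the grasp point. The pads swing forward as they close: fully open they stand 13 mm farther back than shut.
Start: joints at [-1.228, 0.507, -0.238, 1.5, 0.126, 1.149, -0.155], TCP at [146.641, 607.543, 231.275] pointing down, gripper open.
Joint ranges: [-3.08, 3.08], [-0.24, 2.05], [-1.43, 1.35], [0, 2.5], [-1.52, 4.66], [0.17, 1.96], [-2.89, 2.89]. Speed limits (rad/s): [2.39, 2.39, 3.14, 3.14, 3.14, 3.14, 3.14].

INTERFACE

Orientations are given as a 3x3 rotation matrix whose columns are the frame's x, y, z axes.
In Python, from workcell import ctrl gives the robot as it stands. The module is installed in compiled form; this text tells all that it offers.
- The arm moves only by the shell command python3 -m creep 'ROWS' [FORCE]. ROWS is JSON, one flat list of numbers, 5 for each row, row after row: the finger opening in mm, from 0 to 85.4, then the shift along the tool's x, y, z in mm, then the turn about the tool's x in degrees. In form: [claw, x, y, z, spin, claw, x, y, z, spin, ...]. A call has 1 to 5 rows; each row is the pose to reach, as a shift and turn from the pose commanded when the call began, along the tool's axes at that moment; what a row does not reach only later rows make up. A row lasts 1/10 s, in which the tool goes at most 50 mm and 8.59 degrees, less where a joint would pass 70% of its speed; a pose out of reach is approached as far as the arm can. A call with a gripper value outside its range is refused whole. The fingers move at their own pace and stop on an object; FORCE is the grip in N (left out, the last holds). Time passes only in rows, so rows that repeat a pose let the fingers close. It gives the time, the measured TCP pose, the force and the opening at its end, in the units of the state.
- ctrl.state(): the state, without advancing time (a new reading comes with each control period).
- ctrl.get_image(name): name is "side" or "top" or "wrist"; returns (picture, depth): 384x512x3 uint8, red, green, blue; 384x512 float32, mm along the optical axis (not along the pixel's ray), 0 where there is no reading.
- ctrl.get_calibration(name): a dict with "vertical_fov" (degrees; the focal length in pixels is half the picture's height over the tangent of half this angle, whatever the lens; pixels are square), "cx", "cy" (the principal point, pixels), "R" (3x3) and "t" (3): a world point X has camera coordinates R X + t. Camera axes: x right, y down, z forward; pixel columns grow to the right and rows downward; lengths in mm; the calibration is good to about 2 mm. A picture is of the moment at which its call begins: read the wrist's pose just before it. get_calibration takes no time and is no camera call; for the wrist camera it gives the pose at the moment of the call.
- ctrl.sign_off(): hands the job in, once; it reports no verdict.
The state is a dict: "time": time; "joint_pos": joint angles; "joint_vel": joint speeds; "tau": joint torques, N m; "position": TCP position; "orientation": TCP orientation; "wrist_force": force on the tool from outside, world axes, zero at the start; "moment": the same for the moment, N m; "finger_gap": finger opening in mm.
Only numpy, scipy, OpenCV 4.12 (cv2) and the standard library are available. Lean on these libraries where they do the work, as an engineer would, in place of code of your own. Each camera call takes 0.05 s, during which the arm holds its last target.

TASK

Close the filling port on the sloping deck of the tempering machine with its blue D-shaped stopper: pick it up by its handle, turn it so that its flat side (yellow mark) matches the flat side of the port, and push it fully home so that its flange lies flush on the white collar. Then let go, and leave the other things on the table where they are.

Things in the scene. Friction and masses are not known exactly. Their poses are not given: they have to be found in the camera images.
- stopper: Blue plastic D-shaped stopper, 0.15-0.29 kg, upright on the table, flat side towards left, away or right. Origin: foot of stem, on the axis of the round half; z up, x to the flat (yellow mark), y along the flat. Stem z 0-30 mm: round half radius 25 on -x side, square on +x, 50 wide, flat at x=+25. Flange z 30-38: radius 40, 80 wide, flat at x=+40. Bar handle on top, see point.
- stopper_handle (a point): Middle of the stopper's upright bar handle, 62 mm above the foot (stopper x=-2). Bar 60 mm long along stopper x (x -32 to +28), 16 mm thick along y, z 38 to 86 (top end). Grip across the 16 mm; the flange below is at z 38.
- port: Port opening, fixed on the sloping deck. Origin: on the deck (floor of the opening), on the axis of its round half, 120 mm above the table; z out of the port, square to the deck, 30 degrees from vertical leaning to the robot's side; x up the slope to the flat side (yellow mark), y along the flat. With the stopper home its frame coincides with this one: flange on collar, foot on deck.
- port_mouth (a point): Centre of the white D-shaped collar's top, 30 mm above the deck along port z. Collar: z 0-30 mm, walls 10 thick, outside 74 wide, x -37 to +37. Opening: round half radius 27 on -x side, 54 wide, flat at x=+27, so 2 mm clearance round the stem; its top 8 mm flares outward by 6 mm as a funnel.
- machine: Tempering machine, fixed. Origin: on the table straight below the port's origin; x away from the robot, z up. Grey base y -120 to +120 mm, x -100 to +300, 60 high; dark deck sloping 30 degrees from x -95, z 65 up to x +95, z 175; behind it (x 100 to 300) a white tank 190 high with steel lid and black knob up to 224.
- brick: bystander: chocolate toy brick, 64 x 34 x 26 mm, near the stopper
- egg_a: bystander: half chocolate egg, dome up, 68 mm across, 34 mm high
- egg_b: bystander: half chocolate egg, dome up, 68 mm across, 34 mm high
- disc: bystander: dark chocolate disc, 150 mm across, 9 mm thick
- bowl: bystander: steel bowl, 160 mm across the rim, 70 mm high
- tub: bystander: clear open plastic tub, 120 x 120 x 80 mm
- spoon: bystander: steel spoon, 180 mm long
- spatula: bystander: spatula with white handle, 240 mm long
Things that resemble listed ones, but are neither listed nor needed, are in the scene too. There is more than one size of the stopper; the one meant has the size given above.

How it is judged:
By the outcome, as a careful person would: the job done as asked, in the order asked, and still so for the second after the job is handed in, with the robot touching nothing.
It also fails if it takes over 50 s, if anything falls off the work surface, if the arm or the gripper's body presses on something with over 40 N, if the wrist force passes 120 N, or if a joint passes its speed limit or range.

## Working session

There is one attempt and no reset: what is moved stays moved. The work goes in short steps, Python scripts to look and compute and a shell command to move; the robot and the scene stay as the last step left them, time stands still between calls to the robot, and variables do not carry over. Pictures are saved under pics/ and viewed, and the job is handed in when it is done.

```bash
mkdir -p pics; cat > h.py <<'E'
import numpy as np, cv2
from workcell import ctrl
def K(c):
    f=192/np.tan(np.radians(c["vertical_fov"])/2); return f,c["cx"],c["cy"]
def grab(n,save):
    c=ctrl.get_calibration(n); im,d=ctrl.get_image(n)
    cv2.imwrite(f"pics/{save}.png",im[:,:,::-1]); np.savez(f"{save}.npz",im=im,d=d,R=c["R"],t=c["t"],k=np.array(K(c)))
def load(s):
    return np.load(f"{s}.npz")
def pts(z):
    f,cx,cy=z["k"]; d=z["d"]; v,u=np.mgrid[:384,:512]
    P=np.stack([(u-cx)/f*d,(v-cy)/f*d,d],-1)
    return (P-z["t"])@z["R"]
def ray(z,u,v,h):
    f,cx,cy=z["k"]; r=np.array([(u-cx)/f,(v-cy)/f,1])@z["R"]; o=-z["R"].T@z["t"]
    return o+r*(h-o[2])/r[2]
E
python3 - <<'E'
from h import *
for n in("side","top","wrist"): grab(n,n+"0"); z=load(n+"0"); print(n,z["k"],-z["R"].T@z["t"],z["R"][2])
s=ctrl.state(); print(s["time"],s["position"],np.round(s["orientation"],3),s["finger_gap"],ctrl.pinch_z)
E
```

```text
side [374.31374552 256.68245914 197.91859001] [  490.7428709  -1009.69181396   789.93114312] [ 0.08459064  0.79644606 -0.59876381]
top [484.71796789 252.54181069 189.58639791] [ 475.44601524 -137.3659588  1426.32624976] [ 0.08075446  0.02454066 -0.99643187]
wrist [315.06884704 254.2711903  186.05964959] [ 64.84938944 626.85760919 373.97671442] [ 0.31780158 -0.07853479 -0.94489917]
0.15 [146.56953388 607.18889979 230.62082566] [[-0.    -0.972  0.235]
 [-0.001  0.235  0.972]
 [-1.     0.    -0.001]] 85.65541382327062 18.700000000000003
```

View pics/top0.png

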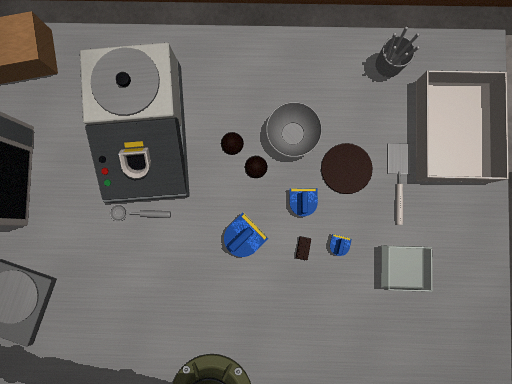

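View pics/side0.png

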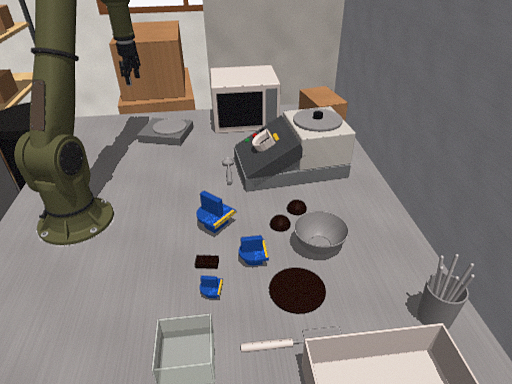

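View pics/wrist0.png

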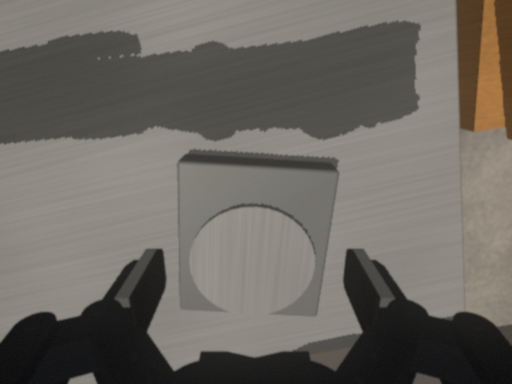

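Top view: candidates for the stopper are blue bodies at (243,237) large, (303,202) medium and (340,245) small. The port collar is at (135,160). I'll measure the sizes to choose.

```bash
python3 - <<'E'
from h import *
z=load("top0"); im=z["im"]; P=pts(z)
hsv=cv2.cvtColor(im,cv2.COLOR_RGB2HSV)
print("table z",[np.round(P[v,u]) .tolist() for u,v in((200,300),(270,300),(330,290))])
b=cv2.inRange(hsv,(100,100,50),(130,255,255)); y=cv2.inRange(hsv,(20,120,120),(35,255,255))
def comp(m,nm,mn):
    n,l,s,c=cv2.connectedComponentsWithStats(m)
    for i in range(1,n):
        if s[i,4]>mn:
            Q=P[l==i]; print(nm,np.round(c[i]),s[i].tolist(),"zmax/med",np.round(np.percentile(Q[:,2],[5,25,50,75,99])),
              "mean",np.round(Q.mean(0)), "minrect", cv2.minAreaRect(Q[:,:2].astype(np.float32)))
            top=Q[Q[:,2]>Q[:,2].max()-12]; print("   top",len(top),np.round(top.mean(0)),cv2.minAreaRect(top[:,:2].astype(np.float32)))
comp(b,"blue",60); comp(y,"yel",8)
w=(im.min(2)>170)&(np.mgrid[:384,:512][0]>135)&(np.mgrid[:384,:512][0]<190)&(np.mgrid[:384,:512][1]>105)&(np.mgrid[:384,:512][1]<170)
comp(w.astype(np.uint8),"white",30)
for n,x0,y0,x1,y1 in(("a",215,180,365,265),("b",90,125,190,205)):
    cv2.imwrite(f"pics/crop_{n}.png",cv2.resize(im[y0:y1,x0:x1,::-1],None,fx=5,fy=5,interpolation=cv2.INTER_CUBIC))
E
```

```text
table z [[266.0, 42.0, 0.0], [271.0, -161.0, -2.0], [305.0, -333.0, 3.0]]
blue [303. 202.] [289, 188, 29, 28, 619] zmax/med [32. 36. 39. 42. 89.] mean [ 556. -248.   51.] minrect ((547.3072509765625, -208.87734985351562), (89.1918716430664, 182.08917236328125), 19.04302215576172)
   top 2 [ 475. -137. 1426.] ((475.4460144042969, -137.36595153808594), (0.0, 0.0), 0.0)
blue [242. 238.] [224, 212, 44, 45, 1107] zmax/med [ 45.  48.  51.  54. 117.] mean [449. -78.  67.] minrect ((451.31878662109375, -77.76972961425781), (107.59396362304688, 116.28955841064453), 47.305118560791016)
   top 4 [ 475. -137. 1426.] ((475.4460144042969, -137.36595153808594), (0.0, 0.0), 0.0)
blue [339. 246.] [330, 234, 22, 22, 304] zmax/med [22. 25. 28. 32. 65.] mean [ 434. -353.   38.] minrect ((455.9080505371094, -261.4202575683594), (250.42213439941406, 54.236236572265625), 76.63646697998047)
   top 1 [ 475. -137. 1426.] ((475.4460144042969, -137.36595153808594), (0.0, 0.0), 0.0)
yel [133. 144.] [124, 141, 20, 7, 94] zmax/med [140. 143. 145. 147. 152.] mean [695. 218. 145.] minrect ((694.8276977539062, 217.13
[... 768 characters left out ...]
.] ((475.4460144042969, -137.36595153808594), (0.0, 0.0), 0.0)
yel [254. 226.] [242, 213, 24, 26, 112] zmax/med [ 1. 48. 50. 52. 57.] mean [ 484. -109.   47.] minrect ((484.5074462890625, -107.68561553955078), (92.69449615478516, 11.659464836120605), 43.03699493408203)
   top 94 [ 483. -110.   51.] ((483.0372009277344, -109.42538452148438), (88.15742492675781, 10.032524108886719), 46.532188415527344)
yel [342. 237.] [333, 235, 17, 5, 32] zmax/med [ 22.  25.  27.  29. 994.] mean [ 460. -354.   70.] minrect ((468.5099182128906, -260.29180908203125), (246.0895233154297, 8.68575668334961), 84.74906158447266)
   top 1 [ 475. -137. 1426.] ((475.4460144042969, -137.36595153808594), (0.0, 0.0), 0.0)
```

View pics/crop_a.png

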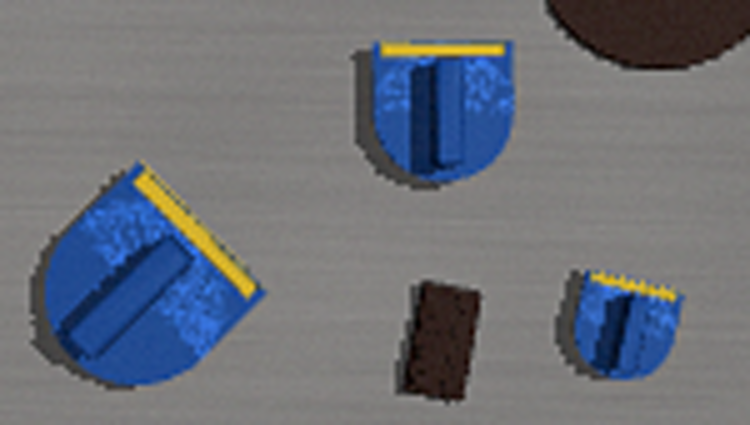

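View pics/crop_b.png

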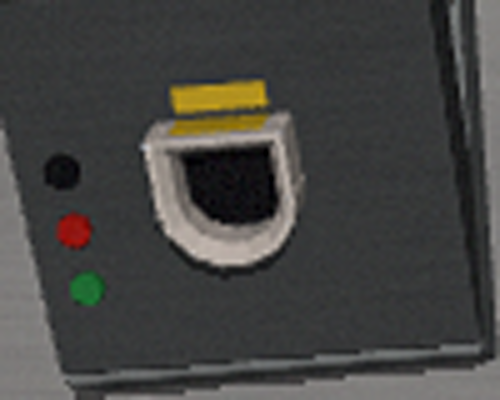

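The medium stopper at (303,202) fits: its flange is at about 38 mm and its handle top at about 87 mm. The large one measures 51/117 mm and the small one 27/65 mm. Its flat faces away, like the port's. The moves give no tilt axis, so I'll swing the stopper 30° inside the grip: tip it over its rear foot edge on the table. Next, the exact poses.

```bash
python3 - <<'E'
from h import *
z=load("top0"); im=z["im"]; P=pts(z)
hsv=cv2.cvtColor(im,cv2.COLOR_RGB2HSV)
b=cv2.inRange(hsv,(100,100,50),(130,255,255)); y=cv2.inRange(hsv,(20,120,120),(35,255,255))
win=np.zeros_like(b); win[183:222,284:322]=1
ok=(z["d"]>0)&(win>0)
# bar top by depth
v,u=np.nonzero(ok&(b>0)&(P[...,2]>75)); Q=np.array([ray(z,a,c,86) for a,c in zip(u,v)])
print("bar top",len(Q),np.round(Q.mean(0),1),cv2.minAreaRect(Q[:,:2].astype(np.float32)))
v,u=np.nonzero((y>0)&(win>0)); Q=np.array([ray(z,a,c,38) for a,c in zip(u,v)])
r=cv2.minAreaRect(Q[:,:2].astype(np.float32)); l=cv2.fitLine(Q[:,:2].astype(np.float32),2,0,.01,.01).ravel()
print("yel",len(Q),np.round(Q.mean(0),1),r,np.degrees(np.arctan2(l[0],-l[1])), "x rng",Q[:,0].min(),Q[:,0].max())
v,u=np.nonzero(((y>0)|(b>0))&ok&(P[...,2]<60)); Q=np.array([ray(z,a,c,38) for a,c in zip(u,v)]); print("flange",Q.min(0),Q.max(0))
# port: white collar top
m=ok*0
lab=(im.min(2)>110)
sub=np.zeros_like(lab); sub[146:182,116:154]=1
n,l,s,c=cv2.connectedComponentsWithStats((lab&sub).astype(np.uint8)); 
for i in range(1,n):
  if s[i,4]>30: Q=P[l==i]; print("white",s[i],c[i],Q.mean(0),Q[:,2].min(),Q[:,2].max())
# deck plane fit
reg=np.zeros_like(lab); reg[125:195,95:185]=1
g=reg&(im.max(2)<75)&(z["d"]>0)&(P[...,2]>70)&(P[...,2]<180)
Q=P[g]; A=np.c_[Q[:,:2],np.ones(len(Q))]
for k in range(4):
  co=np.linalg.lstsq(A,Q[:,2],rcond=None)[0]; r=Q[:,2]-A@co; kk=abs(r)<6; A,Q=A[kk],Q[kk]
print("deck",co,"slope",np.degrees(np.arctan(np.hypot(*co[:2]))),"yaw",np.degrees(np.arctan2(co[1],co[0])),len(Q))
np.save("deck.npy",co)
E
```

```text
bar top 125 [ 553.3 -248.8   86. ] ((553.117919921875, -248.7772216796875), (55.39773941040039, 13.805917739868164), 0.9836919903755188)
yel 50 [ 591.6 -247.9   38. ] ((591.6259155273438, -247.84835815429688), (2.8789079189300537, 68.70042419433594), 1.3514525890350342) 1.3544446 x rng 589.3765822486123 593.8748187183836
flange [ 518.29465565 -288.50148899   38.        ] [ 596.88584509 -207.75763743   38.        ]
white [118 148  31  30 348] [133.24712644 164.17528736] [639.59547281 215.13147244 146.00314264] 109.04377684628501 1426.3262497591977
deck [ 5.66328966e-01  6.23130708e-02 -2.63312246e+02] slope 29.672189260600266 yaw 6.278986285195628 4655
```

```bash
python3 - <<'E'
from h import *
co=np.load("deck.npy"); 
z=load("top0"); im=z["im"]; P=pts(z)
yaw=np.radians(5.9); s=np.radians(30)
px=np.array([np.cos(yaw)*np.cos(s),np.sin(yaw)*np.cos(s),np.sin(s)]); pz=np.array([-np.cos(yaw)*np.sin(s),-np.sin(yaw)*np.sin(s),np.cos(s)]); py=np.cross(pz,px)
R=np.c_[px,py,pz]
x0,y0=650,214; o=np.array([x0,y0,co@[x0,y0,1]]); print("deck z at guess",o)
C=-z["R"].T@z["t"]; f,cx,cy=z["k"]
def cast(u,v,h):
    r=np.array([(u-cx)/f,(v-cy)/f,1])@z["R"]; q=o+pz*h
    X=C+r*((q-C)@pz)/(r@pz); return (X-o)@R
hsv=cv2.cvtColor(im,cv2.COLOR_RGB2HSV)
Q=(P-o)@R
big=np.zeros((384,512),bool); big[140:185,112:160]=1
m=big&(abs(Q[...,2]-30)<5)&(z["d"]>0)
print("top-plane pts",m.sum(),np.percentile(Q[m],[1,50,99],axis=0).round(1), "z med",np.median(Q[m][:,2]))
G=im.min(2)
# bright or yellow
W=big&((G>100)|((hsv[...,1]>120)&(hsv[...,0]>15)&(hsv[...,0]<40)&(Q[...,2]>20)))
v,u=np.nonzero(W); L=np.array([cast(a,b,30) for a,b in zip(u,v)]); print("cast",L.min(0).round(1),L.max(0).round(1))
# opening: dark pixels inside
D=np.zeros((384,512),bool); D[150:178,120:150]=1
n,l,st,c=cv2.connectedComponentsWithStats((D&(G<60)).astype(np.uint8))
for i in range(1,n):
  if st[i,4]>30:
    v,u=np.nonzero(l==i); L=np.array([cast(a,b,30) for a,b in zip(u,v)]);L0=np.array([cast(a,b,0) for a,b in zip(u,v)]); print("dark",st[i],L.min(0).round(1),L.max(0).round(1),"floor",L0.min(0).round(1),L0.max(0).round(1))
# profiles
for name,p in (("row158",im[160,112:160]),("col134",im[140:185,134])): print(name,p.min(1).tolist())
print([cast(c,160,30)[1].round(1) for c in (117,119,121,149,151,153)],[cast(134,r,30)[0].round(1) for r in (147,149,151,177,179,181)])
E
```

```text
deck z at guess [650.         214.         118.13657917]
top-plane pts 271 [[-31.7 -38.3  25.1]
 [  8.    1.2  29.2]
 [ 42.1  35.7  34.5]] z med 29.190504321085346
cast [-32.9 -44.4  30. ] [50.4 36.8 30. ]
dark [126 154  20  16 256] [ -9.9 -30.   30. ] [33.8 17.4 30. ] floor [-21.9 -22.6  -0. ] [22.9 26.1  0. ]
dark [120 165  11  13  51] [-30.6  17.6  30. ] [ 6.4 44.4 30. ] floor [-43.1  26.3  -0. ] [-5.2 53.8  0. ]
dark [141 168   9  10  35] [-35.  -37.9  30. ] [ -8.9 -11.9  30. ] floor [-47.6 -30.6  -0. ] [-20.8  -4.    0. ]
row158 [57, 55, 54, 54, 53, 57, 48, 46, 165, 152, 136, 137, 114, 85, 89, 34, 16, 11, 17, 11, 18, 21, 18, 15, 12, 28, 8, 20, 17, 19, 21, 11, 0, 105, 139, 164, 86, 84, 108, 51, 52, 53, 57, 53, 55, 52, 50, 57]
col134 [50, 47, 34, 33, 31, 34, 30, 56, 46, 22, 14, 96, 153, 146, 67, 6, 10, 16, 12, 11, 18, 8, 19, 15, 10, 11, 12, 14, 9, 26, 128, 127, 123, 156, 167, 166, 167, 168, 76, 34, 29, 55, 53, 55, 56]
[np.float64(42.8), np.float64(37.5), np.float64(32.2), np.float64(-41.8), np.float64(-47.1), np.float64(-52.4)] [np.float64(53.7), np.float64(48.2), np.float64(42.6), np.float64(-31.5), np.float64(-37.3), np.float64(-43.2)]
```

```bash
cat > to.py <<'E'
import sys; from h import *
s=ctrl.state(); R=np.array(s["orientation"]); p=np.array(s["position"])
print("t",s["time"],"pos",p.round(1),"gap",round(s["finger_gap"],1),"F",np.round(s["wrist_force"],1),"zyaw",np.degrees(np.arctan2(R[1,2],R[0,2])).round(2),"tilt",R[:,0].round(3))
a=list(map(float,sys.argv[1:]))
for i in range(0,len(a),3): print(a[i:i+3],"->",(R.T@(np.array(a[i:i+3])-p)).round(1))
E
python3 to.py 440 150 232 554 -248.5 232
```

```text
t 0.15 pos [146.6 607.2 230.6] gap 85.7 F [-0.   0.4  0.3] zyaw 76.44 tilt [-0.    -0.001 -1.   ]
[440.0, 150.0, 232.0] -> [  -0.9 -392.5 -375.6]
[554.0, -248.5, 232.0] -> [-4.000e-01 -5.968e+02 -7.363e+02]
```

```bash
python3 -m creep '[85,0,-35,-33,0,85,0,-70,-66,0,85,0,-105,-99,0,85,0,-140,-132,0,85,0,-175,-165,0]'; python3 to.py 440 150 232
```

```text
time: 0.65
position: [278.8, 404.2, 231.2]
orientation: [[0.0, -0.972, 0.235], [-0.0, 0.235, 0.972], [-1.0, -0.0, -0.0]]
wrist_force: [0.9, -0.4, -0.2]
finger_gap: 85.2
t 0.65 pos [278.8 404.2 231.2] gap 85.2 F [ 0.9 -0.4 -0.2] zyaw 76.44 tilt [ 0. -0. -1.]
[440.0, 150.0, 232.0] -> [  -0.8 -216.4 -209.3]
```

```bash
python3 -m creep '[85,0,-35,-34,-3,85,0,-70,-68,-6,85,0,-105,-102,-9,85,0,-140,-136,-12,85,0,-175,-170,-14.6]'; python3 to.py 554 -248.5 232
```

```text
time: 1.15
position: [408.9, 197.9, 231.4]
orientation: [[0.0, -1.0, -0.02], [0.0, -0.02, 1.0], [-1.0, -0.0, 0.0]]
wrist_force: [1.3, 0.7, -1.2]
finger_gap: 84.9
t 1.15 pos [408.9 197.9 231.4] gap 84.9 F [ 1.3  0.7 -1.2] zyaw 91.16 tilt [ 0.  0. -1.]
[554.0, -248.5, 232.0] -> [  -0.6 -136.1 -449.3]
```

```bash
python3 -m creep '[85,0,-14,-46,0,85,0,-28,-92,0,85,0,-42,-138,0,85,0,-56,-184,0,85,0,-70,-230,0]' && python3 -m creep '[85,0,-13,-44,0,85,0,-26,-88,0,85,0,-40,-132,0,85,0,-53,-176,0,85,0,-66,-220,0]';  python3 - <<'E'
from h import *
grab("wrist","w1"); z=load("w1"); im=z["im"]
hsv=cv2.cvtColor(im,cv2.COLOR_RGB2HSV)
P=pts(z)
y=cv2.inRange(hsv,(20,120,120),(35,255,255)); b=cv2.inRange(hsv,(100,100,50),(130,255,255))
n,l,s,c=cv2.connectedComponentsWithStats(y)
for i in range(1,n):
  if s[i,4]>100:
    v,u=np.nonzero(l==i); Q=np.array([ray(z,a,q,38) for a,q in zip(u,v)]).astype(np.float32)
    L=cv2.fitLine(Q[:,:2],2,0,.01,.01).ravel(); print("yel",c[i].round(),s[i],Q.mean(0).round(1),np.degrees(np.arctan2(L[0],-L[1])),cv2.minAreaRect(Q[:,:2]))
m=(b>0)&(P[...,2]>80)&(P[...,2]<95)&(abs(P[...,0]-554)<60)&(abs(P[...,1]+248)<60)
v,u=np.nonzero(m); Q=np.array([ray(z,a,q,86) for a,q in zip(u,v)]).astype(np.float32); print("bar",len(Q),Q.mean(0),cv2.minAreaRect(Q[:,:2]))
E
python3 to.py 554 -248.5 100
```

```text
time: 1.65
position: [482.6, -30.9, 231.3]
orientation: [[0.0, -1.0, -0.018], [0.0, -0.018, 1.0], [-1.0, -0.0, 0.0]]
wrist_force: [1.5, 0.6, -0.0]
finger_gap: 85.2
time: 2.15
position: [552.5, -249.5, 231.1]
orientation: [[-0.0, -1.0, -0.018], [0.0, -0.018, 1.0], [-1.0, 0.0, 0.0]]
wrist_force: [0.4, 0.4, -0.5]
finger_gap: 84.8
t 2.2 pos [ 552.8 -258.8  230.6] gap 85.0 F [ 1.4 -7.8  1.2] zyaw 90.6 tilt [ 0.    -0.006 -1.   ]
[554.0, -248.5, 100.0] -> [130.5  -1.3  11. ]Traceback (most recent call last):
  File "<stdin>", line 10, in <module>
cv2.error: OpenCV(4.12.0) /io/opencv/modules/imgproc/src/convhull.cpp:143: error: (-215:Assertion failed) total >= 0 && (depth == CV_32F || depth == CV_32S) in function 'convexHull'
```

View pics/w1.png

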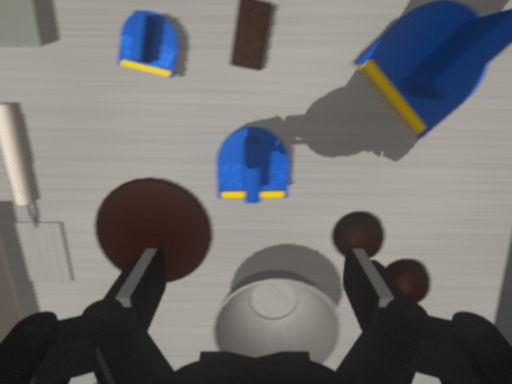

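The wrist view shows the medium stopper at (253,165), clear of the brick at (253,33). The arm was still settling, so I'll let it come to rest and measure from a still frame.

```bash
python3 -m creep '[85,0,0,0,0,85,0,0,0,0,85,0,0,0,0]';  python3 - <<'E'
from h import *
grab("wrist","w2"); z=load("w2"); im=z["im"]
hsv=cv2.cvtColor(im,cv2.COLOR_RGB2HSV)
P=pts(z)
y=cv2.inRange(hsv,(20,120,120),(35,255,255)); b=cv2.inRange(hsv,(100,100,50),(130,255,255))
near=(abs(P[...,0]-554)<60)&(abs(P[...,1]+248)<60)
v,u=np.nonzero((y>0)&near); Q=np.array([ray(z,a,q,38) for a,q in zip(u,v)])[:,:2].astype(np.float32)
L=cv2.fitLine(Q,2,0,.01,.01).ravel(); print("yel",Q.mean(0).round(1),np.degrees(np.arctan2(L[0],-L[1])),cv2.minAreaRect(Q))
m=(b>0)&(P[...,2]>82)&(P[...,2]<95)&near
v,u=np.nonzero(m); Q=np.array([ray(z,a,q,86) for a,q in zip(u,v)])[:,:2].astype(np.float32); print("bar",len(Q),Q.mean(0),cv2.minAreaRect(Q))
m=(b>0)&(abs(P[...,2]-38)<5)&near
v,u=np.nonzero(m); Q=np.array([ray(z,a,q,38) for a,q in zip(u,v)]); print("fl",np.percentile(Q,[.5,99.5],axis=0))
E
python3 to.py 554 -248.5 100
```

```text
time: 2.5
position: [552.4, -245.9, 231.2]
orientation: [[-0.0, -1.0, -0.02], [0.001, -0.02, 1.0], [-1.0, 0.0, 0.001]]
wrist_force: [-0.3, 0.7, 0.4]
finger_gap: 84.9
yel [ 593.9 -249.2] 1.3301425 ((594.41845703125, -249.06373596191406), (7.306704044342041, 68.59998321533203), 1.1266111135482788)
bar 956 [ 553.8722  -249.55276] ((554.9168701171875, -249.43798828125), (57.9229736328125, 15.819679260253906), 1.9238468408584595)
fl [[ 519.34369565 -288.64977869   38.        ]
 [ 594.24288594 -209.46117886   38.        ]]
t 2.55 pos [ 552.4 -246.   231.4] gap 85.1 F [ 0.9  0.1 -0.4] zyaw 91.15 tilt [-0.     0.001 -1.   ]
[554.0, -248.5, 100.0] -> [131.4  -1.5  -2.7]
```

```bash
python3 -m creep '[85,40,-2,-3,0,85,80,-2,-3,0,85,115,-2,-3,0,85,150,-2,-3,0,85,170,-2,-3,0]' 20 && python3 -m creep '[85,14,0,0,0,85,14,0,0,0,50,14,0,0,0,16,14,0,0,0,10,14,0,0,0]' 20; python3 to.py 554.8 -249.3 48
```

```text
time: 3.05
position: [553.4, -248.6, 59.0]
orientation: [[-0.003, -1.0, -0.02], [0.002, -0.02, 1.0], [-1.0, 0.003, 0.002]]
wrist_force: [0.3, -0.0, -0.1]
finger_gap: 85.3
time: 3.55
position: [555.1, -251.0, 48.6]
orientation: [[0.002, -1.0, -0.018], [-0.001, -0.018, 1.0], [-1.0, -0.002, -0.001]]
wrist_force: [-0.4, -0.8, -0.7]
finger_gap: 43.6
t 3.55 pos [ 555.1 -251.    48.6] gap 43.6 F [-0.4 -0.8 -0.7] zyaw 91.03 tilt [ 0.002 -0.001 -1.   ]
[554.8, -249.3, 48.0] -> [0.6 0.3 1.7]
```

```bash
python3 -m creep '[10,0,0,1.5,0,10,0,0,1.5,0,10,0,0,1.5,0,10,0,0,1.5,0,10,0,0,1.5,0]' 20; python3 to.py; python3 -m creep '[10,0,0,0,0,10,0,0,0,0,10,0,0,0,0]' 20
```

```text
time: 4.05
position: [554.6, -249.0, 47.9]
orientation: [[0.001, -1.0, -0.018], [-0.0, -0.018, 1.0], [-1.0, -0.001, -0.0]]
wrist_force: [-1.1, 1.7, 5.3]
finger_gap: 15.7
t 4.05 pos [ 554.6 -249.    47.9] gap 15.7 F [-1.1  1.7  5.3] zyaw 91.04 tilt [ 0.001 -0.    -1.   ]
time: 4.35
position: [554.6, -249.0, 47.8]
orientation: [[0.001, -1.0, -0.018], [0.0, -0.018, 1.0], [-1.0, -0.001, 0.0]]
wrist_force: [-1.1, 1.7, 6.1]
finger_gap: 15.6
```

Gripped (gap 15.6). Now I'll tip it over the rear foot edge, pressing slightly.

```bash
python3 -m creep '[10,-1,6,0,0,10,-2,12,0,0,10,-3,18,0,0,10,-3,24,0,0,10,-3,24,0,0]' 20; python3 to.py;  python3 - <<'E'
from h import *
grab("side","s1")
im=load("s1")["im"]; cv2.imwrite("pics/s1c.png",cv2.resize(im[190:300,180:330,::-1],None,fx=5,fy=5,interpolation=cv2.INTER_CUBIC))
E
```

```text
time: 4.85
position: [529.0, -249.9, 50.2]
orientation: [[-0.001, -1.0, -0.017], [0.0, -0.017, 1.0], [-1.0, 0.001, 0.0]]
wrist_force: [0.5, 0.0, -2.3]
finger_gap: 15.7
t 4.85 pos [ 529.  -249.9   50.2] gap 15.7 F [ 0.5  0.  -2.3] zyaw 90.98 tilt [-0.001  0.    -1.   ]
```

View pics/s1c.png

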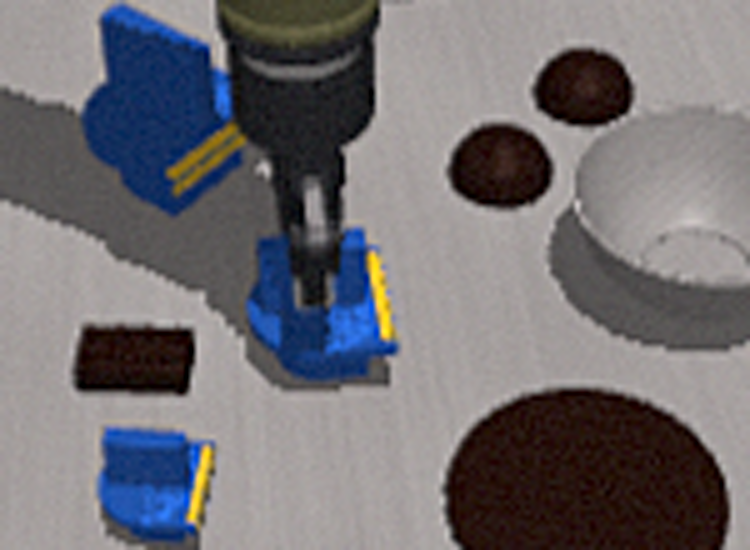

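It didn't rotate: it hung flat and lifted about 2 mm. A more reliable way is to press its foot onto the free right-hand part of the 30° deck. The foot's front edge touches first, so the foot turns flush to exactly 30°. Working out those waypoints.

```bash
cat > port.py <<'E'
from h import *
def frame(yaw=5.9,o=(652.6,213.8,120)):
    a=np.radians(yaw); s=np.radians(30)
    px=np.array([np.cos(a)*np.cos(s),np.sin(a)*np.cos(s),np.sin(s)]); pz=np.array([-np.cos(a)*np.sin(s),-np.sin(a)*np.sin(s),np.cos(s)])
    return np.c_[px,np.cross(pz,px),pz],np.array(o,float)
E
python3 - <<'E'
from port import *
R,o=frame(); a=np.radians(5.9); h=np.array([np.cos(a),np.sin(a),0]); k=np.array([0,0,1])
E=o+R@[25,-85,0]
for th in (-5,0,10,20,30):
    t=np.radians(th); x=-27*np.cos(t)-66.5*np.sin(t); z=-27*np.sin(t)+66.5*np.cos(t)
    print(th,"TCP",(E+h*x+k*(z-19)).round(1),"rel to th0",round(x+27,1),round(z-66.5,1))
E
python3 to.py 529 -250 250 500 0 250 637 125 250
```

```text
-5 TCP [661.9 129.3 182.1] rel to th0 5.9 2.1
0 TCP [656.  128.7 180. ] rel to th0 0.0 0.0
10 TCP [644.9 127.6 174.3] rel to th0 -11.1 -5.7
20 TCP [635.  126.5 166.8] rel to th0 -21.1 -13.2
30 TCP [626.5 125.7 157.6] rel to th0 -29.6 -22.4
t 4.9 pos [ 529.8 -249.8   50.3] gap 15.8 F [ 0.5 -0.3 -1.8] zyaw 91.0 tilt [-0.  0. -1.]
[529.0, -250.0, 250.0] -> [-199.7    0.9   -0.2]
[500.0, 0.0, 250.0] -> [-199.7   25.5  250.3]
[637.0, 125.0, 250.0] -> [-199.8 -113.6  372.9]
```

```bash
python3 -m creep '[10,-30,0,0,0,10,-70,0,0,0,10,-110,0,0,0,10,-150,0,5,0,10,-190,0,20,0]' 40 && python3 -m creep '[10,-10,0,45,0,10,-10,0,90,0,10,-10,0,135,0,10,-10,0,180,0,10,-10,0,225,0]' 40; python3 to.py 656 128.7 195
```

```text
time: 5.4
position: [529.7, -230.9, 242.0]
orientation: [[0.0, -1.0, -0.016], [-0.001, -0.016, 1.0], [-1.0, -0.0, -0.001]]
wrist_force: [1.9, -0.4, -3.1]
finger_gap: 15.9
time: 5.9
position: [525.8, -2.8, 250.5]
orientation: [[0.001, -1.0, -0.018], [0.0, -0.018, 1.0], [-1.0, -0.001, 0.0]]
wrist_force: [1.3, -0.1, -2.8]
finger_gap: 15.7
t 5.9 pos [525.8  -2.8 250.5] gap 15.7 F [ 1.3 -0.1 -2.8] zyaw 91.03 tilt [ 0.001  0.    -1.   ]
[656.0, 128.7, 195.0] -> [  55.6 -132.5  129.1]
```

```bash
python3 -m creep '[10,0,-33,32,-1.5,10,0,-66,64,-3,10,0,-100,96,-4.9,10,0,-132,128.5,-4.9,10,0,-132,128.5,-4.9]' 40;python3 -m creep '[10,0,0,0,0,10,0,0,0,0]' 40;  python3 - <<'E'
from h import *
grab("wrist","w3"); grab("side","s3")
im=load("s3")["im"]; cv2.imwrite("pics/s3c.png",cv2.resize(im[70:220,180:380,::-1],None,fx=4,fy=4,interpolation=cv2.INTER_CUBIC))
E
python3 to.py 656 128.7 195
```

```text
time: 6.4
position: [657.7, 133.6, 248.2]
orientation: [[-0.001, -0.994, -0.11], [0.004, -0.11, 0.994], [-1.0, 0.0, 0.004]]
wrist_force: [-0.9, 0.9, -2.6]
finger_gap: 15.7
time: 6.6
position: [655.3, 125.1, 250.1]
orientation: [[-0.001, -0.995, -0.102], [-0.001, -0.102, 0.995], [-1.0, 0.001, -0.001]]
wrist_force: [-0.4, -0.2, -2.4]
finger_gap: 15.7
t 6.7 pos [655.3 124.7 250.7] gap 15.4 F [-0.9 -0.5 -1.3] zyaw 95.83 tilt [ 0.    -0.001 -1.   ]
[656.0, 128.7, 195.0] -> [55.7 -1.1  3.9]
```

View pics/w3.png

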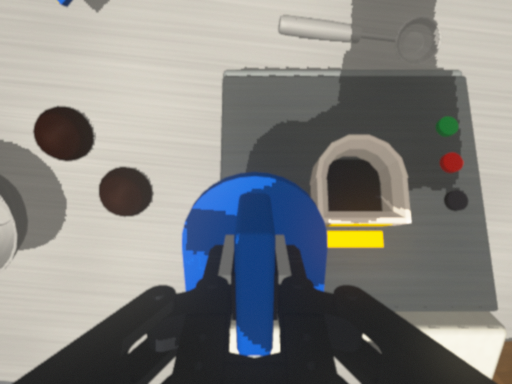

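View pics/s3c.png

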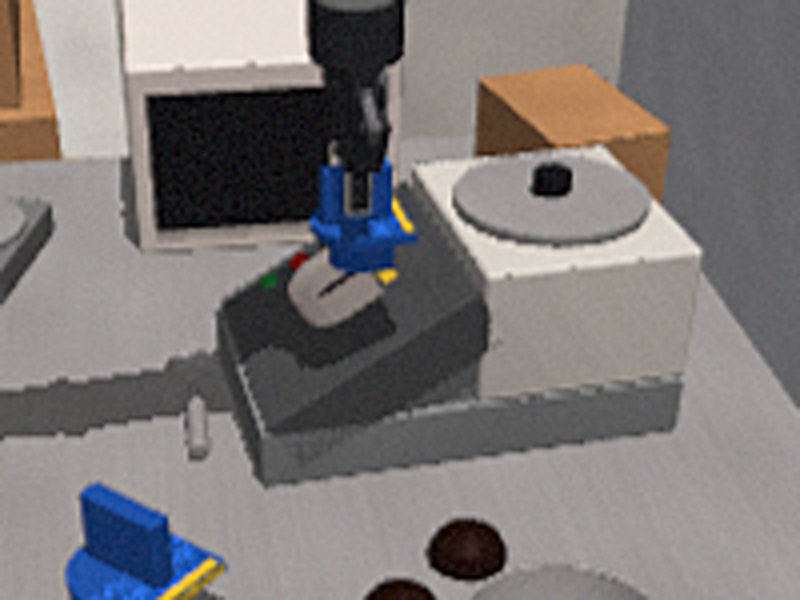

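The wrist view shows the port fully: collar at about (360,180), yellow mark at (355,239). The stopper hangs untilted. I'll refine the port pose from this close view.

```bash
cat > pm.py <<'E'
from port import *
import sys
def measure(name,yaw=5.9):
    z=load(name); im=z["im"]; P=pts(z); R,o=frame(yaw); Q=(P-o)@R
    C=-z["R"].T@z["t"]; f,cx,cy=z["k"]
    hsv=cv2.cvtColor(im,cv2.COLOR_RGB2HSV)
    dk=(abs(Q[...,2])<8)&(abs(Q[...,0])<90)&(Q[...,1]>-110)&(Q[...,1]<110)&(im.max(2)<110)&(z["d"]>0)
    p=P[dk]; p=p[::7]; c=p.mean(0); n=np.linalg.svd(p-c,full_matrices=False)[2][2]; n*=np.sign(n[2])
    print("deck n",n.round(3),"tilt",np.degrees(np.arccos(n[2])).round(2),"yaw",np.degrees(np.arctan2(-n[1],-n[0])).round(2),"offset local z",((c-o)@R)[2].round(1),len(p))
    G=im.min(2)
    near=(abs(Q[...,0])<48)&(abs(Q[...,1])<48)&(Q[...,2]>22)&(Q[...,2]<36)
    v,u=np.nonzero(near&(z["d"]>0))
    r=np.c_[(u-cx)/f,(v-cy)/f,np.ones(len(u))]@z["R"]; q=o+R[:,2]*30
    X=C+r*(((q-C)@R[:,2])/(r@R[:,2]))[:,None]; L=(X-o)@R
    t=abs(Q[v,u,2]-30)<2.5
    print("collar top",t.sum(),np.percentile(L[t],[.5,99.5],axis=0).round(1)[:,:2].tolist(),"medz",np.median(Q[v,u,2][t]))
    y=cv2.inRange(hsv,(20,120,120),(35,255,255))>0
    for nm,h,cond in(("deck mark",0,Q[...,0]>38),("collar mark",30,(Q[...,0]<42))):
        m=y&(abs(Q[...,1])<60)&(abs(Q[...,0])<80)&cond
        v,u=np.nonzero(m)
        if len(u)<20: continue
        r=np.c_[(u-cx)/f,(v-cy)/f,np.ones(len(u))]@z["R"]; q=o+R[:,2]*h
        X=C+r*(((q-C)@R[:,2])/(r@R[:,2]))[:,None]; L=((X-o)@R)[:,:2].astype(np.float32)
        l=cv2.fitLine(L,2,0,.01,.01).ravel(); print(nm,len(L),L.min(0).round(1),L.max(0).round(1),"ang err",np.degrees(np.arctan(-l[0]/l[1])).round(2))
measure(sys.argv[1])
E
python3 pm.py w3
```

```text
deck n [-0.499 -0.052  0.865] tilt 30.09 yaw 5.98 offset local z -0.1 4037
collar top 2136 [[-34.1, -38.3], [39.6, 35.9]] medz 29.465866241852343
deck mark 1214 [ 37.4 -25.1] [58.4 32.7] ang err 2.29
collar mark 199 [ 39.6 -31.1] [42.  19.8] ang err 0.25
```

```bash
python3 -m creep '[10,30,-1,4,0,10,55,-1,4,0,10,62,-1,4,0,10,62,-1,4,0]' 20; python3 -m creep '[10,3,0,0,0,10,6,0,0,0,10,9,0,0,0,10,9,0,0,0]' 20; python3 to.py 656 128.7 180
```

```text
time: 7.1
position: [655.6, 129.3, 187.9]
orientation: [[-0.002, -0.995, -0.102], [-0.001, -0.102, 0.995], [-1.0, 0.002, -0.001]]
wrist_force: [0.8, -0.7, -1.7]
finger_gap: 15.0
time: 7.5
position: [656.7, 130.3, 180.3]
orientation: [[0.002, -0.995, -0.103], [0.0, -0.103, 0.995], [-1.0, -0.002, 0.0]]
wrist_force: [0.1, -0.1, 1.8]
finger_gap: 15.3
t 7.5 pos [656.7 130.3 180.3] gap 15.3 F [ 0.1 -0.1  1.8] zyaw 95.93 tilt [ 0.002  0.    -1.   ]
[656.0, 128.7, 180.0] -> [ 0.3  0.9 -1.6]
```

```bash
python3 -m creep '[10,2.5,2.5,0,0,10,4,5.5,0,0,10,7,11,0,0,10,10.5,16,0,0,10,10.5,16,0,0]' 20; python3 to.py
```

```text
time: 8.0
position: [640.3, 128.9, 170.7]
orientation: [[0.002, -0.995, -0.103], [0.001, -0.103, 0.995], [-1.0, -0.002, 0.0]]
wrist_force: [-3.2, -0.1, 8.2]
finger_gap: 15.1
t 8.0 pos [640.3 128.9 170.7] gap 15.1 F [-3.2 -0.1  8.2] zyaw 95.94 tilt [ 0.002  0.001 -1.   ]
```

```bash
python3 -m creep '[10,4,5,0,0,10,8.5,9.3,0,0,10,13.3,13.3,0,0,10,14.5,13.3,0,0,10,14.5,13.3,0,0]' 20; python3 to.py; python3 - <<'E'
from h import *
grab("side","s4"); grab("wrist","w4")
im=load("s4")["im"]; cv2.imwrite("pics/s4c.png",cv2.resize(im[70:190,220:340,::-1],None,fx=5,fy=5,interpolation=cv2.INTER_CUBIC))
E
```

```text
time: 8.5
position: [626.5, 127.5, 158.3]
orientation: [[0.002, -0.995, -0.103], [0.001, -0.103, 0.995], [-1.0, -0.002, 0.0]]
wrist_force: [-12.5, -1.9, 25.7]
finger_gap: 15.7
t 8.5 pos [626.5 127.5 158.3] gap 15.7 F [-12.5  -1.9  25.7] zyaw 95.94 tilt [ 0.002  0.001 -1.   ]
```

View pics/s4c.png

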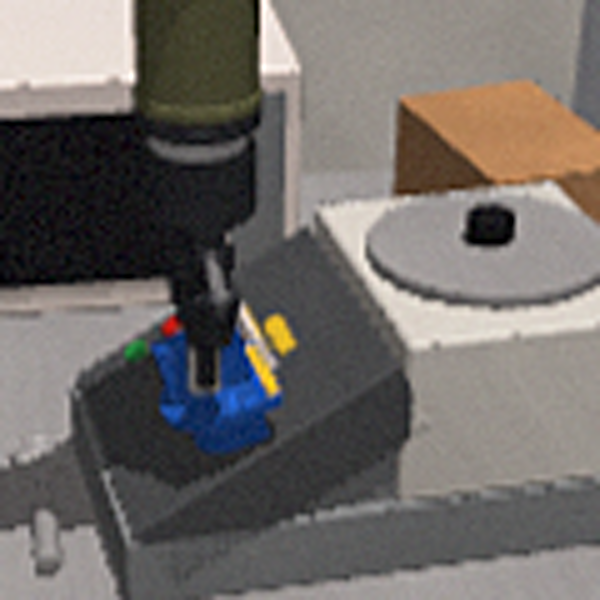

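View pics/w4.png

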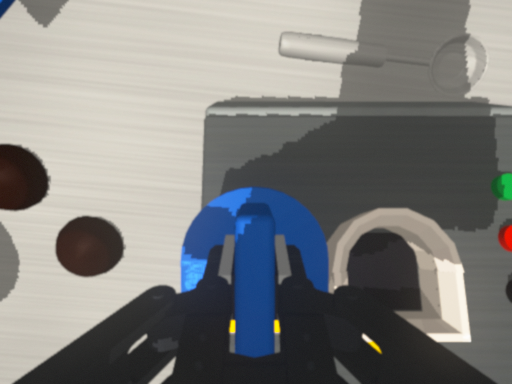

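The stopper now lies flush at the deck's 30°, and the reaction force is square to the deck. Next I'll measure where it sits in the hand, relative to the port.

```bash
cat > inhand.py <<'E'
from port import *
import sys
R,o=frame(5.95,(655.1,212.9,121))
z=load(sys.argv[1]); zo=float(sys.argv[2]); im=z["im"]; P=pts(z); Q=(P-o)@R
C=-z["R"].T@z["t"]; f,cx,cy=z["k"]
hsv=cv2.cvtColor(im,cv2.COLOR_RGB2HSV); b=cv2.inRange(hsv,(100,100,40),(130,255,255))>0
def cast(m,h):
    v,u=np.nonzero(m); r=np.c_[(u-cx)/f,(v-cy)/f,np.ones(len(u))]@z["R"]; q=o+R[:,2]*h
    return ((C+r*(((q-C)@R[:,2])/(r@R[:,2]))[:,None])-o)@R
near=(np.linalg.norm(P-np.array(ctrl.state()["position"]),axis=-1)<110)
fl=b&near&(abs(Q[...,2]-38-zo)<5); q=Q[fl]
A=np.c_[q[:,:2],np.ones(len(q))]; co=np.linalg.lstsq(A,q[:,2],rcond=None)[0]
print("flange pts",len(q),"z med",np.median(q[:,2]).round(1),"slope vs deck deg x,y",np.degrees(np.arctan(co[:2])).round(1))
L=cast(fl,38+zo); print("x,y range",np.percentile(L,[.3,99.7],axis=0)[:,:2].round(1).tolist())
# circle fit to rear outline
cs,_=cv2.findContours(fl.astype(np.uint8),cv2.RETR_EXTERNAL,cv2.CHAIN_APPROX_NONE); c=max(cs,key=cv2.contourArea)
mm=np.zeros(fl.shape,bool); mm[c[:,0,1],c[:,0,0]]=1; L=cast(mm,38+zo)
L=L[(L[:,0]<np.percentile(L[:,0],70))]
from scipy.optimize import least_squares
r=least_squares(lambda p:np.hypot(L[:,0]-p[0],L[:,1]-p[1])-40,[L[:,0].mean()+20,L[:,1].mean()],loss="soft_l1"); print("circle r40 centre (port xy)",r.x.round(1),"rms",np.sqrt(np.mean(r.fun**2)).round(2))
bt=b&near&(abs(Q[...,2]-86-zo)<5); L=cast(bt,86+zo).astype(np.float32)[:,:2]; print("bar top",len(L),cv2.minAreaRect(L) if len(L)>9 else "")
p=np.array(ctrl.state()["position"]); g=p+[0,0,18.7]; print("grasp pt port",((g-o)@R).round(1))
E
python3 inhand.py w4 0; python3 pm.py w4
```

```text
flange pts 1278 z med 41.2 slope vs deck deg x,y [-11.4  -0.1]
x,y range [[-12.9, -122.8], [9.0, -42.0]]
circle r40 centre (port xy) [  32.6 -114.6] rms 3.37
deck n [-0.5   -0.05   0.864] tilt 30.2 yaw 5.74 offset local z -0.1 4772
collar top 3325 [[-34.2, -38.2], [39.0, 35.9]] medz 29.525323337787174
deck mark 44 [ 47.9 -10.6] [53.8 -3.3] ang err -40.48
collar mark 25 [ 39.  -20.7] [ 44.6 -13.9] ang err -41.02Traceback (most recent call last):
  File "inhand.py", line 21, in <module>
    bt=b&near&(abs(Q[...,2]-86-zo)<5); L=cast(bt,86+zo).astype(np.float32)[:,:2]; print("bar top",len(L),cv2.minAreaRect(L) if len(L)>9 else "")
                                                                                                         ~~~~~~~~~~~~~~~^^^
cv2.error: OpenCV(4.12.0) /io/opencv/modules/imgproc/src/convhull.cpp:143: error: (-215:Assertion failed) total >= 0 && (depth == CV_32F || depth == CV_32S) in function 'convexHull'
```

```bash
cat > tilt.py <<'E'
from port import *
import sys
z=load(sys.argv[1]); im=z["im"]; P=pts(z); tcp=np.array(ctrl.state()["position"])
hsv=cv2.cvtColor(im,cv2.COLOR_RGB2HSV); b=cv2.inRange(hsv,(100,100,30),(130,255,255))>0
b=cv2.erode(b.astype(np.uint8),np.ones((5,5)))>0
m=b&(z["d"]>0)&(np.linalg.norm(P-tcp,axis=-1)<110); q=P[m]
rng=np.random.default_rng(0); rest=q
for k in range(3):
    best=None
    for _ in range(600):
        a=rest[rng.choice(len(rest),3,replace=False)]; n=np.cross(a[1]-a[0],a[2]-a[0]); l=np.linalg.norm(n)
        if l<200: continue
        n/=l; i=abs((rest-a[0])@n)<2
        if best is None or i.sum()>best.sum(): best=i
    s=rest[best]; c=s.mean(0); n=np.linalg.svd(s-c,full_matrices=False)[2][2]; n*=np.sign(n[2])
    print(len(s),"n",n.round(3),"tilt",np.degrees(np.arccos(n[2])).round(1),"leanYaw",np.degrees(np.arctan2(-n[1],-n[0])).round(1),"c",c.round(1),"rel tcp",(c-tcp).round(1), "height along n of tcp above plane",((tcp-c)@n).round(1))
    rest=rest[~best]
    if len(rest)<100: break
E
python3 tilt.py w4; python3 tilt.py s4
```

```text
5617 n [-0.275 -0.028  0.961] tilt 16.1 leanYaw 5.7 c [621.2 126.7 150.1] rel tcp [-5.3 -0.8 -8.2] height along n of tcp above plane 6.4
5051 n [-0.282 -0.036  0.959] tilt 16.5 leanYaw 7.4 c [617.9 126.3 198.9] rel tcp [-8.6 -1.2 40.6] height along n of tcp above plane -41.4
374 n [0.956 0.096 0.278] tilt 73.9 leanYaw -174.3 c [598.3 124.4 171.9] rel tcp [-28.2  -3.1  13.5] height along n of tcp above plane 23.5
56 n [-0.257 -0.101  0.961] tilt 16.0 leanYaw 21.5 c [634.4 102.8 151.9] rel tcp [  7.8 -24.8  -6.4] height along n of tcp above plane 5.6
```

It's only at 16.3° of 30°: part of the travel went into a 4 mm slip along the bar. The lever is better now, so I'll continue the arc.

```bash
python3 -m creep '[10,3.5,3.5,0,0,10,7,6.5,0,0,10,10.5,9,0,0,10,14,11,0,0,10,14,11,0,0]' 20; python3 to.py; python3 - <<'E'
from h import *
grab("wrist","w5")
E
python3 tilt.py w5
```

```text
time: 9.1
position: [616.4, 126.6, 144.4]
orientation: [[0.004, -0.995, -0.103], [0.001, -0.103, 0.995], [-1.0, -0.004, 0.001]]
wrist_force: [-8.9, -2.1, 25.1]
finger_gap: 15.4
t 9.1 pos [616.4 126.6 144.4] gap 15.4 F [-8.9 -2.1 25.1] zyaw 95.94 tilt [ 0.004  0.001 -1.   ]
5737 n [-0.504 -0.059  0.862] tilt 30.5 leanYaw 6.7 c [604.  124.9 185.8] rel tcp [-12.4  -1.6  41.4] height along n of tcp above plane -42.0
4026 n [-0.499 -0.05   0.865] tilt 30.1 leanYaw 5.7 c [617.4 126.6 138.3] rel tcp [ 1.   0.  -6.1] height along n of tcp above plane 5.7
80 n [-0.41  -0.069  0.91 ] tilt 24.5 leanYaw 9.6 c [603.4 124.4 185.2] rel tcp [-13.   -2.1  40.8] height along n of tcp above plane -42.6
```

Tilt is now 30.1° and the yaw matches. Now the in-hand offset.

```bash
sed -i 's/if len(L)>9 else ""/if len(L)>9 else ""/; s/^bt=.*$/bt=b\&near\&(abs(Q[...,2]-86-zo)<5); L=cast(bt,86+zo).astype(np.float32)[:,:2]; L=L[(L[:,1]>np.percentile(L[:,1],1))]; print("bar top",len(L),np.percentile(L,[.5,50,99.5],axis=0).round(1).tolist())/' inhand.py; python3 inhand.py w5 0; python3 pm.py w5|grep collar; python3 - <<'E'
from h import *
im=load("w5")["im"]; cv2.imwrite("pics/w5b.png",im[:,:,::-1])
E
```

```text
flange pts 4930 z med 38.2 slope vs deck deg x,y [ 0.1 -0.1]
x,y range [[-56.4, -121.9], [13.7, -42.7]]
circle r40 centre (port xy) [-15.1 -82. ] rms 7.61
bar top 6291 [[-48.2, -89.8], [-18.3, -81.9], [8.1, -72.7]]
grasp pt port [-20.  -81.9  60.2]
collar top 2969 [[-34.4, -37.9], [38.3, 36.0]] medz 29.528183989835547
```

View pics/w5b.png

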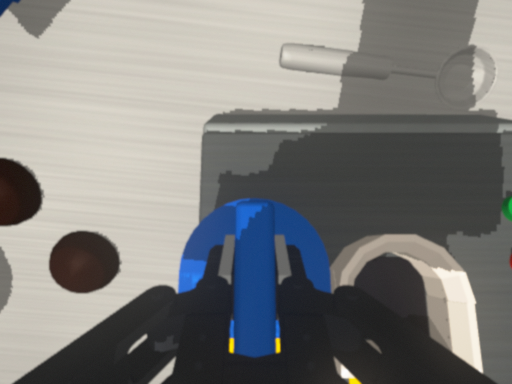

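```bash
python3 -m creep '[10,0,0,0,0,10,0,0,0,0,10,-14,7.5,0,0,10,-28,15,0,0,10,-43,22.5,0,0]' 60; python3 -m creep '[10,-8,-14,20,0,10,-8,-14,50,0,10,-8,-14,82,0,10,-8,-14,82,0,10,-8,-14,82,0]' 60;  python3 to.py;  python3 - <<'E'
from h import *
grab("wrist","w6"); grab("side","s6")
im=load("s6")["im"]; cv2.imwrite("pics/s6c.png",cv2.resize(im[70:190,220:340,::-1],None,fx=5,fy=5,interpolation=cv2.INTER_CUBIC))
E
python3 tilt.py w6; python3 to.py
```

```text
time: 9.65
position: [593.0, 123.7, 184.1]
orientation: [[-0.001, -0.995, -0.103], [-0.0, -0.103, 0.995], [-1.0, 0.001, -0.0]]
wrist_force: [-0.1, 0.5, -1.6]
finger_gap: 15.4
time: 10.15
position: [598.6, 207.8, 191.7]
orientation: [[-0.0, -0.994, -0.106], [0.0, -0.106, 0.994], [-1.0, 0.0, 0.0]]
wrist_force: [0.6, -0.6, -0.8]
finger_gap: 15.4
t 10.15 pos [598.6 207.8 191.7] gap 15.4 F [ 0.6 -0.6 -0.8] zyaw 96.06 tilt [-0.  0. -1.]
5713 n [-0.499 -0.056  0.865] tilt 30.1 leanYaw 6.5 c [586.5 206.2 233.1] rel tcp [-12.8   0.7  41.5] height along n of tcp above plane -42.2
4104 n [-0.496 -0.051  0.867] tilt 29.9 leanYaw 5.8 c [599.9 207.3 185.7] rel tcp [ 0.6  1.8 -5.9] height along n of tcp above plane 5.6
99 n [-0.505 -0.032  0.863] tilt 30.4 leanYaw 3.6 c [578.  203.7 225.1] rel tcp [-21.3  -1.8  33.5] height along n of tcp above plane -39.7
t 10.25 pos [599.3 205.5 191.6] gap 15.2 F [ 0.2 -0.5 -2.8] zyaw 95.87 tilt [ 0.    -0.001 -1.   ]
```

View pics/s6c.png

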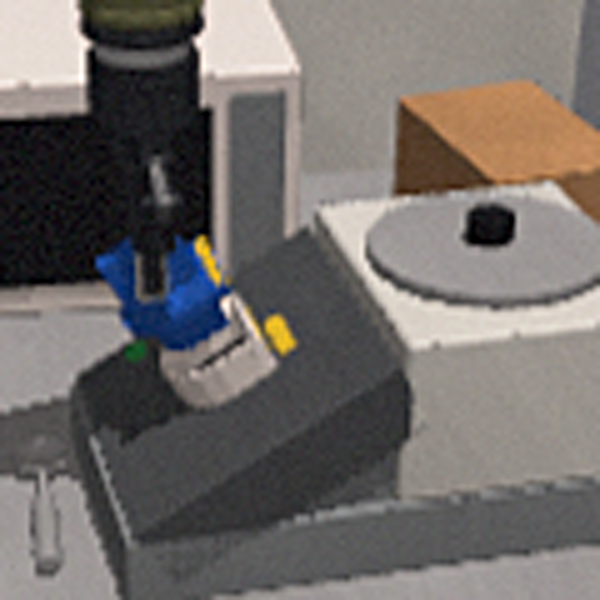

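View pics/w6.png

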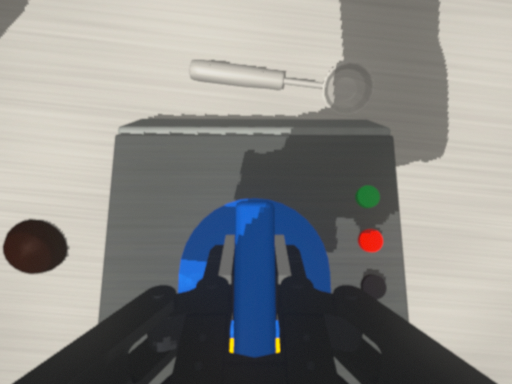

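Still tilted 30° above the port. I'll settle and check the alignment by both the wrist offset and the picture.

```bash
python3 -m creep '[10,0,0,0,0,10,0,0,0,0]' 60 >/dev/null; cat > where.py <<'E'
from port import *
R,o=frame(5.95,(655.1,212.9,121)); p=np.array(ctrl.state()["position"])
off=np.array([-16.5,-82,0])-R.T@(np.array([616.4,126.6,144.4])-o)
s=R.T@(p-o)+off; print("stopper in port frame",s.round(1)); RT=np.array(ctrl.state()["orientation"])
for h in (s[2],28,20,10,0): print(h,"tool shift",(RT.T@(R@(np.array([0,0,h])-s))).round(1))
E
python3 - <<'E'
from h import *
grab("wrist","w7")
E
python3 where.py; python3 to.py; python3 inhand.py w7 43
```

```text
stopper in port frame [-0.5 -1.4 45. ]
45.04490178178777 tool shift [-0.3 -0.4  1.4]
28 tool shift [14.5 -9.   1.4]
20 tool shift [ 21.4 -13.    1.4]
10 tool shift [ 30.1 -18.    1.4]
0 tool shift [ 38.8 -23.    1.4]
t 10.5 pos [599.4 205.9 191.4] gap 15.2 F [-0.1  0.5 -2.2] zyaw 95.86 tilt [ 0. -0. -1.]
flange pts 4954 z med 83.2 slope vs deck deg x,y [-0.  -0.2]
x,y range [[-40.7, -41.9], [29.8, 38.3]]
circle r40 centre (port xy) [ 0.4 -1.8] rms 7.71
bar top 6315 [[-32.3, -9.5], [-1.9, -1.5], [24.8, 7.9]]
grasp pt port [ -4.1  -1.2 105.2]
```

```bash
python3 -m creep '[10,7,-4.5,1.5,0,10,14,-9,1.5,0,10,18,-11,1.5,0,10,22,-13.3,1.5,0,10,22,-13.3,1.5,0]' 60;  python3 where.py; python3 to.py
```

```text
time: 11.0
position: [612.2, 209.5, 168.2]
orientation: [[-0.001, -0.995, -0.103], [-0.001, -0.103, 0.995], [-1.0, 0.001, -0.0]]
wrist_force: [-0.0, -0.8, -1.7]
finger_gap: 15.2
stopper in port frame [-0.8  0.9 18.4]
18.397489351605792 tool shift [-0.4 -0.7 -0.9]
28 tool shift [-8.7  4.1 -0.9]
20 tool shift [-1.8  0.1 -0.9]
10 tool shift [ 6.9 -4.9 -0.9]
0 tool shift [15.5 -9.9 -0.9]
t 11.0 pos [612.2 209.5 168.2] gap 15.2 F [-0.  -0.8 -1.7] zyaw 95.93 tilt [-0.001 -0.001 -1.   ]
```

```bash
python3 -m creep '[10,2,-1.6,-0.5,0,10,4,-3,-0.5,0,10,6,-4,-0.5,0,10,8,-5.3,-0.5,0,10,8,-5.3,-0.5,0]' 60;  python3 where.py; python3 to.py
```

```text
time: 11.5
position: [617.6, 209.7, 161.0]
orientation: [[-0.0, -0.995, -0.103], [-0.0, -0.103, 0.995], [-1.0, 0.0, -0.0]]
wrist_force: [0.0, 0.5, -2.9]
finger_gap: 15.0
stopper in port frame [0.3 0.5 9.4]
9.44432495735444 tool shift [ 0.2  0.3 -0.5]
28 tool shift [-15.9   9.5  -0.5]
20 tool shift [-9.   5.5 -0.5]
10 tool shift [-0.3  0.5 -0.5]
0 tool shift [ 8.3 -4.5 -0.5]
t 11.5 pos [617.6 209.7 161. ] gap 15.0 F [ 0.   0.5 -2.9] zyaw 95.93 tilt [-0. -0. -1.]
```

```bash
python3 -m creep '[10,2,-1.1,0,0,10,4,-2.2,0,0,10,6,-3.3,0,0,10,8,-4.5,0,0,10,8,-4.5,0,0]' 60;  python3 where.py; python3 to.py
```

```text
time: 12.0
position: [622.1, 210.2, 153.1]
orientation: [[-0.0, -0.995, -0.103], [-0.0, -0.103, 0.995], [-1.0, 0.0, -0.0]]
wrist_force: [-0.0, 0.1, -2.6]
finger_gap: 15.3
stopper in port frame [0.3 0.6 0.3]
0.3458641014419612 tool shift [ 0.2  0.3 -0.6]
28 tool shift [-23.8  14.1  -0.6]
20 tool shift [-16.9  10.1  -0.6]
10 tool shift [-8.2  5.1 -0.6]
0 tool shift [ 0.5  0.1 -0.6]
t 12.0 pos [622.1 210.2 153.1] gap 15.3 F [-0.   0.1 -2.6] zyaw 95.93 tilt [-0. -0. -1.]
```

```bash
python3 -m creep '[10,0.9,-0.5,0,0,10,1.7,-1,0,0,10,2.6,-1.5,0,0,10,2.6,-1.5,0,0]' 60;  python3 where.py; python3 to.py
```

```text
time: 12.4
position: [622.3, 210.2, 152.8]
orientation: [[-0.001, -0.995, -0.103], [-0.0, -0.103, 0.995], [-1.0, 0.001, -0.0]]
wrist_force: [-10.1, -3.0, 15.6]
finger_gap: 15.5
stopper in port frame [0.3 0.5 0. ]
0.046553732494736266 tool shift [ 0.1  0.2 -0.5]
28 tool shift [-24.1  14.2  -0.5]
20 tool shift [-17.1  10.2  -0.5]
10 tool shift [-8.5  5.2 -0.5]
0 tool shift [ 0.2  0.2 -0.5]
t 12.4 pos [622.3 210.2 152.8] gap 15.5 F [-10.1  -3.   15.6] zyaw 95.94 tilt [-0.001 -0.    -1.   ]
```

```bash
python3 -m creep '[10,1,-0.6,0,0,10,2,-1.2,0,0,10,2,-1.2,0,0]' 60; python3 -m creep '[10,-2.3,1.4,0,0,10,-4.5,2.6,0,0,40,-4.5,2.6,0,0,50,-4.5,2.6,0,0,50,-4.5,2.6,0,0]' 20;  python3 to.py; python3 -m creep '[50,0,0,0,0,50,0,0,0,0,50,0,0,0,0]' 20
python3 - <<'E'
from h import *
grab("wrist","w8")
E
python3 tilt.py w8; python3 inhand.py w8 0
```

```text
time: 12.7
position: [622.3, 210.2, 152.8]
orientation: [[-0.002, -0.995, -0.104], [-0.0, -0.104, 0.995], [-1.0, 0.002, -0.0]]
wrist_force: [-19.3, -4.9, 30.4]
finger_gap: 15.0
time: 13.2
position: [622.4, 210.2, 152.9]
orientation: [[0.0, -0.995, -0.103], [-0.0, -0.103, 0.995], [-1.0, -0.0, -0.0]]
wrist_force: [0.2, 0.1, -0.6]
finger_gap: 50.1
t 13.2 pos [622.4 210.2 152.9] gap 50.1 F [ 0.2  0.1 -0.6] zyaw 95.93 tilt [ 0. -0. -1.]
time: 13.5
position: [622.2, 210.2, 153.0]
orientation: [[-0.0, -0.995, -0.103], [-0.0, -0.103, 0.995], [-1.0, 0.0, -0.0]]
wrist_force: [0.0, 0.2, 0.1]
finger_gap: 50.0
8003 n [-0.499 -0.051  0.865] tilt 30.1 leanYaw 5.8 c [634.  210.9 152.9] rel tcp [11.8  0.7 -0.2] height along n of tcp above plane 6.1
5886 n [-0.499 -0.052  0.865] tilt 30.1 leanYaw 5.9 c [608.5 208.6 193.3] rel tcp [-13.7  -1.6  40.2] height along n of tcp above plane -41.7
120 n [-0.489 -0.053  0.871] tilt 29.5 leanYaw 6.2 c [606.6 209.8 188.9] rel tcp [-15.6  -0.4  35.9] height along n of tcp above plane -38.9
flange pts 8719 z med 38.2 slope vs deck deg x,y [ 0.1 -0.1]
x,y range [[-40.2, -34.4], [29.2, 36.0]]
circle r40 centre (port xy) [-11.1  14. ] rms 8.74
bar top 6187 [[-33.2, -6.9], [-3.5, 0.7], [23.4, 8.3]]
grasp pt port [-3.2  0.7 60.5]
```

View pics/w8.png

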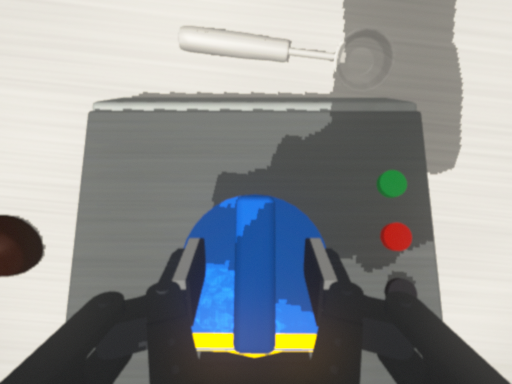

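Released: the flange sits at 38.2 mm above the deck (38 when home), tilt 30.1°. Retreating and doing a final check.

```bash
python3 -m creep '[50,-15,0,0,0,50,-45,0,0,0,50,-85,0,0,0,50,-110,0,0,0,50,-110,0,0,0]' 20; python3 -m creep '[50,0,40,0,0,50,0,80,0,0,50,0,120,0,0,50,0,130,0,0,50,0,130,0,0]' 20;python3 -m creep '[50,0,0,-40,0,50,0,0,-90,0,50,0,0,-140,0,50,0,0,-150,0,50,0,0,-150,0]' 20; python3 -m creep '[50,0,0,0,0,50,0,0,0,0]'; python3 - <<'E'
from h import *
grab("side","s9"); grab("top","t9")
im=load("s9")["im"]; a=cv2.resize(im[100:190,220:320,::-1],None,fx=6,fy=6,interpolation=cv2.INTER_CUBIC); cv2.imwrite("pics/s9c.png",a)
E
python3 tilt.py t9 | head -0
python3 - <<'E'
from port import *
R,o=frame(5.95,(655.1,212.9,121)); z=load("t9"); im=z["im"]; Q=(pts(z)-o)@R
b=cv2.inRange(cv2.cvtColor(im,cv2.COLOR_RGB2HSV),(100,100,40),(130,255,255))>0
m=b&(abs(Q[...,0])<45)&(abs(Q[...,1])<45)&(Q[...,2]<50); q=Q[m]; print("flange z top cam",np.median(q[:,2]),len(q),np.percentile(q,[1,99],axis=0).round(1)[:,:2])
a,c=load("top0")["im"].astype(int),im.astype(int); d=(abs(a-c).max(2)>45).astype(np.uint8); d=cv2.morphologyEx(d,cv2.MORPH_OPEN,np.ones((3,3)))
n,l,s,_=cv2.connectedComponentsWithStats(d); print("changed",[x.tolist() for x in s[1:] if x[4]>12])
print(ctrl.state()["time"])
E
```

```text
time: 14.05
position: [624.0, 210.9, 267.8]
orientation: [[0.007, -0.995, -0.103], [0.003, -0.103, 0.995], [-1.0, -0.007, 0.002]]
wrist_force: [0.1, 0.0, 0.6]
finger_gap: 50.0
time: 14.55
position: [491.7, 196.8, 263.4]
orientation: [[0.0, -0.995, -0.104], [-0.0, -0.104, 0.995], [-1.0, -0.0, -0.0]]
wrist_force: [-0.5, -0.8, 0.2]
finger_gap: 49.8
time: 15.05
position: [509.9, 44.8, 262.8]
orientation: [[0.0, -0.995, -0.098], [-0.001, -0.098, 0.995], [-1.0, -0.0, -0.001]]
wrist_force: [-0.3, 0.8, -0.2]
finger_gap: 50.3
time: 15.25
position: [508.7, 49.6, 262.9]
orientation: [[-0.0, -0.994, -0.106], [0.001, -0.106, 0.994], [-1.0, 0.0, 0.001]]
wrist_force: [-0.2, 0.6, -0.4]
finger_gap: 50.3
flange z top cam 38.00987350159673 472 [[-39.8 -39.3]
 [ 31.8  39.9]]
changed [[117, 151, 33, 31, 777], [286, 189, 32, 29, 790], [113, 198, 90, 184, 11288], [203, 205, 7, 4, 24], [117, 207, 8, 12, 83], [204, 213, 6, 4, 23], [0, 345, 114, 39, 2912]]
15.35Traceback (most recent call last):
  File "tilt.py", line 11, in <module>
    a=rest[rng.choice(len(rest),3,replace=False)]; n=np.cross(a[1]-a[0],a[2]-a[0]); l=np.linalg.norm(n)
           ~~~~~~~~~~^^^^^^^^^^^^^^^^^^^^^^^^^^^
  File "numpy/random/_generator.pyx", line 864, in numpy.random._generator.Generator.choice
ValueError: a must be a positive integer unless no samples are taken
```

View pics/s9c.png

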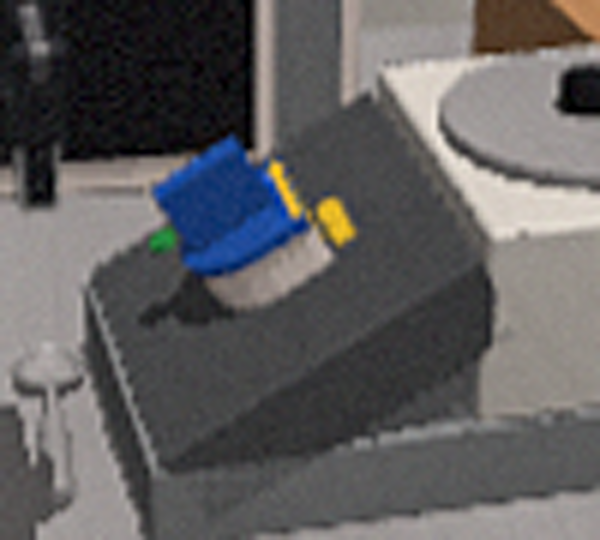

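View pics/t9.png

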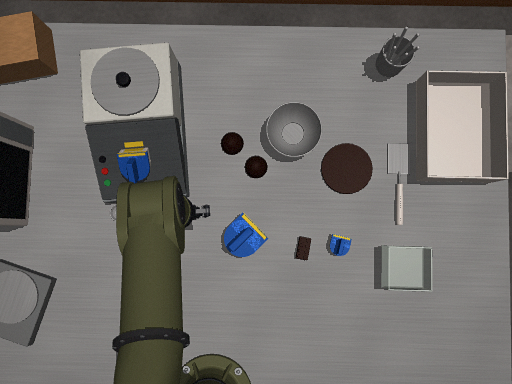

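The side view shows the flange flush on the collar with the yellow marks next to each other. The top view shows changes only at the stopper, the port and the arm.

```bash
python3 -c "
from workcell import ctrl
print(ctrl.sign_off())"
```

```text
the job is handed in; nothing more can be done
None
```

The port is closed with the medium-sized stopper (flange at 38 mm, handle top at 86 mm), and I handed the job in at about 15.4 s of the 50 s allowed.

**How it went:** I gripped the stopper by its bar handle. The moves have no tilt axis, so the stopper had to turn inside the grip:
- Tipping it on the table failed; it only lifted.
- Pressing its foot on the free part of the sloping deck reached 16° at first, with about 4 mm of slip along the bar. A second press brought it to 30.1°.

I then matched its yaw to the port, lowered it in along the port axis without snagging, pressed it home with about 36 N, let go and backed away.

**Last checks:**
- **Fit:** the flange top measured 38.0 mm above the deck from the top camera and 38.2 mm from the wrist camera, against 38 mm when home. Tilt was 30.1°, and the flats and yellow marks are aligned.
- **Robot:** the gripper is open and touching nothing.
- **Other things:** a before-and-after comparison of the top view showed changes only at the stopper, the port and the arm. The arm hid the spoon in that view, but the last side view shows it still lying in front of the machine.
- **Failed check:** one plane fit on the final top picture gave an error because it looked for blue near the gripper, which was no longer at the stopper. The flange height check above replaced it.

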